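# Third hand: hold a pine block against the sprung stop

## Task

Pick up the longer of the two pine blocks and lay it flat and lengthwise on the plywood bed of the fixture, in front of the steel stop plate. Then slide it end-on between the two short guide rails and press it straight against the sprung plate until the pointer stands in the green band, never driving the plate to the end of its travel, and finish while still holding it there with a steady push, so that someone can drive the screws. Leave the short block, the screw tin and the black tape where they are.

Things in the scene. Friction and masses are not known exactly. Their poses are not given: they have to be found in the camera images.
- long_block_center (a point): centre (half-way up) of the longer pine block, the part to hold: plain wood, 47 mm wide (x axis), 125 mm long (y axis), 36 mm high (z axis), about 0.12 kg, lying loose on the table at the start to the left or right of the fixture; either end may go to the stop; grasp it across the 47 mm width
- bed_front (a point): point on the top face of the fixture's plywood bed (12 mm above the table), on its centre line, straight below the front face of the unpressed stop plate. x axis: pressing direction, along the bed into the stop (roughly away from the robot); y left; z up. The bed is 120 mm wide, from x = -180 to +135 mm. The fixture is fixed to the table, elsewhere each time
- stop_face (a point): middle of the front face of the sprung steel plate, 18 mm above the bed, moves with the plate; plate 50 mm wide, reaching from the bed to 47 mm above it; its x axis is the pressing direction (same as the fixture's)
- sprung_stop (a joint): travel of the sprung steel plate in m: 0 out (unpressed), 0.036 end of travel. Spring 500 N/m, so 0.022 is 11 N. A black pointer moving with the plate shows it on top of the housing: white 0 to 0.016, green 0.016 to 0.028 (8 to 14 N), red beyond; aim for the middle of the green
- long_block: the longer pine block itself; origin at the centre of its underside, axes as for its centre point
- press_jig: the fixture; origin on the table 12 mm below bed_front, same axes. Two aluminium guide rails, 14 mm high above the bed, from x = 0 to 42 mm, 55 mm apart (y = -27.5 to +27.5 mm), mouths flaring to about 70 mm at x = -15 mm. Behind them the grey spring housing, 62 mm wide, 40 mm high, x = 45 to 125 mm; nothing stands higher than 50 mm above the bed
- short_block: the shorter pine block, 47 mm wide (x), 98 mm long (y), 36 mm high; same wood; on the other side of the fixture; leave alone; origin at the centre of its underside
- screw_tin: round grey open tin, 66 mm across, 41 mm high, left of the fixture's far end; leave alone; origin at the centre of its underside
- tape_black: roll of black tape lying flat, 64 mm across, 19 mm high, right of the fixture's far end; leave alone; origin at the centre of its underside
Mind the look-alikes: they are no part of the job. What is shaped like the long_block but blue, purple or red is not meant.

How it is judged:
By the outcome, as a careful person would: the job done as asked, in the order asked, and still so for the second after the job is handed in, while the arm keeps its last pose, push and grip.
It also fails if it takes over 40 s, if anything falls off the work surface, if the arm or the gripper's body presses on something with over 40 N, if the wrist force passes 120 N, or if a joint passes its speed limit or range.

## Robot

A 7-joint arm with a two-finger parallel gripper is mounted at the origin on the work surface; the furniture and walls round the work are solid. World frame = base frame: x ahead of the robot, y to its left, z up, the work surface at z = 0. Lengths are in m, angles in rad, forces in N, time in s.
With the tool pointing down it reaches from about 0.425 to 1.025 m from the base axis. Payload 9.4 kg.
Tool frame: the origin (TCP) lies midway between the tips of the shut fingers; the grasp point (between the pads) lies 19 mm behind it (arm.grasp_offset is the distance from the TCP to the grasp point, in m); z points along the fingers, y is the line along which they close (so a half turn about z gives the same grasp; the last joint's range is limited). The gripper opens to 85 mm and grips with 20 to 120 N. Pads are 22 mm wide; open, the fingers measure 114 mm over their backs; the gripper's body (76 mm by 85 mm) begins 54 mm behind the grasp point. The pads swing forward as they close: fully open they stand 13 mm farther back than shut.
Start: joints at [-1.25, 0.599, -0.003, 1.599, 0.002, 0.943, -0.08], TCP at [0.281, 0.668, 0.231] pointing down, gripper open.
Joint ranges: [-2.57, 2.57], [-0.35, 1.97], [-1.29, 1.29], [0.11, 2.56], [-1.05, 4.19], [0.11, 1.86], [-2.63, 2.63]. Speed limits (rad/s): [2.22, 2.22, 3.01, 3.01, 3.14, 3.14, 3.14].

## Interface

Orientations are given as [roll, pitch, yaw] about the fixed x, y, z axes, in that order (R = Rz(yaw) Ry(pitch) Rx(roll)).
In Python, from rig import arm, imaging, job gives the robot as it stands.
- The arm moves only by the tool servo_tool, never from a script. Its argument "steps" is a list of rows, each an object of numbers: "tx", "ty", "tz": the shift along the tool's x, y, z in m; "ax", "ay", "az": the turn, a rotation vector about the tool's x, y, z in degrees; "gripper": the finger opening in m, from 0 to 0.0854. A call has 1 to 10 rows; each row is the pose to reach, as a shift and turn from the pose commanded when the call began, along the tool's axes at that moment; what a row does not reach only later rows make up. A row lasts 1/12 s, in which the tool goes at most 41.7 mm and 7.16 degrees, less where a joint would pass 70% of its speed; a pose out of reach is approached as far as the arm can. A call with a gripper value outside its range is refused whole. The fingers move at their own pace and stop on an object; "newtons" is the grip in N (left out, the last holds). Time passes only in rows, so rows that repeat a pose let the fingers close. It gives the time, the measured TCP pose, the force, the opening and the grip force at its end, in the units of the state.
- arm.get_state(): the state, without advancing time (a new reading comes with each control period).
- imaging.read_camera(name): name is "scene" or "side" or "wrist"; returns the picture (400x640x3 uint8, red, green, blue); there is no depth.
- imaging.calibration(name): a dict with "camera_matrix" (3x3 intrinsics, pixels), "T" (4x4, takes a point from camera to world coordinates). Camera axes: x right, y up, looking along -z (the intrinsics and any distortion apply to the point x, -y, -z); pixel columns grow to the right and rows downward; lengths in m; the calibration is good to about 2 mm. The wrist camera is an equidistant fisheye: a pixel r from the principal point sees the ray r / f radians off the axis. A picture is of the moment at which its call begins: read the wrist's pose just before it. calibration takes no time and is no camera call; for the wrist camera it gives the pose at the moment of the call.
- job.finish_job(): hands the job in; it is judged then, once.
The state is a dict: "time": time; "q": joint angles; "qvel": joint speeds; "effort": joint torques, N m; "eef_pos": TCP position; "ee_rot": TCP orientation; "contact_force": force on the tool from outside, world axes, zero at the start; "wrist_torque": the same for the moment, N m; "opening": opening from 0.0 (shut) to 1.0 (fully open); "grasp_force": force on a finger pad.
Only numpy, scipy, OpenCV 4.12 (cv2) and the standard library are available. Lean on these libraries where they do the work, as an engineer would, in place of code of your own. Each camera call takes 0.05 s, during which the arm holds its last target. There are 200 camera calls.

## Working session

There is one attempt and no reset: what is moved stays moved. The work goes in short steps, Python scripts to look and compute and a tool call to move; the robot and the scene stay as the last step left them, time stands still between calls to the robot, and variables do not carry over. Pictures are saved under pics/ and viewed, at most 10 in all, crops included, and the job is handed in when it is done.

Besides the shell and the picture viewer there is one more tool, called after ">>>" as name([rows], argument=value, ...), one row to a line, values as JSON. servo_tool: Moves the arm, as the interface text tells. Its arguments: {"type":"object","properties":{"steps":{"type":"array","items":{"type":"object","properties":{"tx":{"type":"number"},"ty":{"type":"number"},"tz":{"type":"number"},"ax":{"type":"number"},"ay":{"type":"number"},"az":{"type":"number"},"gripper":{"type":"number"}}}},"newtons":{"type":"number"}},"required":["steps"]}

```bash
mkdir -p pics; ls; python3 - <<'E'
from rig import arm, imaging, job
import cv2,numpy as np
s=arm.get_state(); print(s['time'],s['eef_pos'],s['ee_rot'],s['opening'],s['contact_force'],arm.grasp_offset)
for n in ['scene','side','wrist']:
    c=imaging.calibration(n); print(n,np.round(c['camera_matrix'],1).tolist(),np.round(c['T'],3).tolist(),[k for k in c])
    im=imaging.read_camera(n); cv2.imwrite(f'pics/{n}0.png',im[:,:,::-1])
a=[cv2.imread(f'pics/{n}0.png') for n in ['scene','side']]
cv2.imwrite('pics/both0.png',np.vstack(a)[:, :])
E
```

```text
pics
0.0 [0.28067016 0.66792971 0.23039892] [-3.14000636e+00  1.39698116e-04  2.74386116e+00] 1.0009541972279263 [0.95813257 0.10717225 1.15780774] 0.0187
scene [[501.3, 0.0, 322.5], [0.0, 501.3, 198.8], [0.0, 0.0, 1.0]] [[0.551, 0.587, -0.593, -0.476], [-0.834, 0.391, -0.389, -0.568], [0.004, 0.709, 0.705, 1.263], [0.0, 0.0, 0.0, 1.0]] ['camera_matrix', 'T']
side [[375.7, 0.0, 321.3], [0.0, 375.7, 200.7], [0.0, 0.0, 1.0]] [[0.842, 0.267, -0.469, -0.028], [-0.539, 0.447, -0.714, -0.753], [0.019, 0.854, 0.52, 0.671], [0.0, 0.0, 0.0, 1.0]] ['camera_matrix', 'T']
wrist [[309.7, 0.0, 320.4], [0.0, 309.7, 202.0], [0.0, 0.0, 1.0]] [[0.387, -0.877, -0.285, 0.208], [0.922, 0.368, 0.12, 0.699], [-0.001, -0.309, 0.951, 0.374], [0.0, 0.0, 0.0, 1.0]] ['camera_matrix', 'T']
```

View pics/scene0.png

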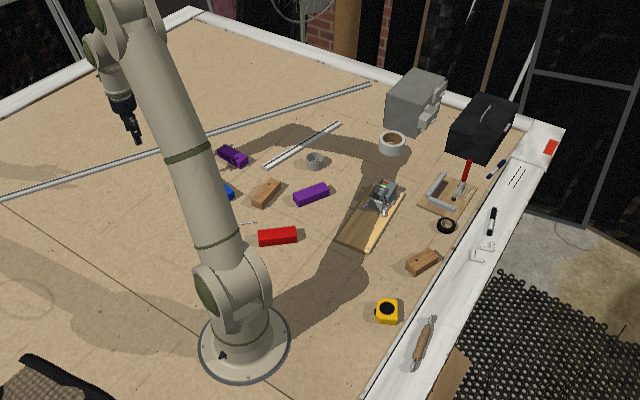

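View pics/side0.png

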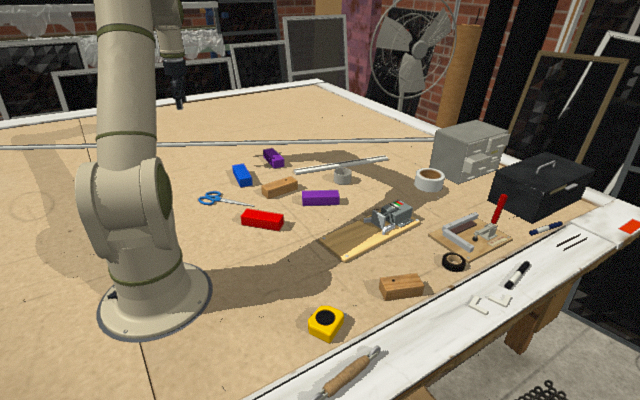

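The scene view shows the fixture at about (370,215), with one pine block at (265,192) and another at (423,262). In the side view those are at (370,228), (280,187) and (402,286). Next I'll measure which block is longer.

```bash
cat > h.py <<'E'
import numpy as np, cv2
from rig import arm, imaging, job
def ray(c,uv,fish=False):
    K,T=np.array(c['camera_matrix']),np.array(c['T'])
    x=(uv[0]-K[0,2])/K[0,0]; y=(uv[1]-K[1,2])/K[1,1]
    if fish:
        r=np.hypot(x,y); k=np.sin(r)/max(r,1e-9); d=np.array([x*k,-y*k,-np.cos(r)])
    else: d=np.array([x,-y,-1.])
    return T[:3,3],T[:3,:3]@d
def onz(c,uv,z,fish=False):
    o,d=ray(c,uv,fish); return o+d*(z-o[2])/d[2]
def proj(c,p,fish=False):
    K,T=np.array(c['camera_matrix']),np.array(c['T'])
    q=T[:3,:3].T@(np.array(p)-T[:3,3]); x,y,z=q[0],-q[1],-q[2]
    if fish:
        r=np.hypot(x,y); th=np.arctan2(r,z); x,y=x/r*th,y/r*th
    else: x,y=x/z,y/z
    return np.array([K[0,0]*x+K[0,2],K[1,1]*y+K[1,2]])
E
python3 - <<'E'
from h import *
S=imaging.calibration('scene'); D=imaging.calibration('side')
for n,c,pts in [('scene',S,[(267,190),(421,259),(370,215),(335,243),(368,252),(314,161),(446,225)]),('side',D,[(280,184),(402,282),(370,228),(319,237),(344,260),(343,176),(453,262)])]:
    for p in pts: print(n,p,onz(c,p,0.03).round(3))
a=cv2.imread('pics/scene0.png')[150:280,230:460]; b=cv2.imread('pics/side0.png')[165:305,230:460]
cv2.imwrite('pics/z1.png',np.vstack([cv2.resize(a,None,fx=2.2,fy=2.2,interpolation=2),cv2.resize(b,None,fx=2.2,fy=2.2,interpolation=2)]))
E
```

```text
scene (267, 190) [0.488 0.3   0.03 ]
scene (421, 259) [ 0.509 -0.29   0.03 ]
scene (370, 215) [ 0.585 -0.065  0.03 ]
scene (335, 243) [ 0.415 -0.033  0.03 ]
scene (368, 252) [ 0.442 -0.139  0.03 ]
scene (314, 161) [0.711 0.249 0.03 ]
scene (446, 225) [ 0.685 -0.297  0.03 ]
side (280, 184) [0.486 0.296 0.03 ]
side (402, 282) [ 0.513 -0.295  0.03 ]
side (370, 228) [ 0.59  -0.077  0.03 ]
side (319, 237) [ 0.438 -0.037  0.03 ]
side (344, 260) [ 0.44  -0.155  0.03 ]
side (343, 176) [0.713 0.233 0.03 ]
side (453, 262) [ 0.679 -0.31   0.03 ]
```

View pics/z1.png

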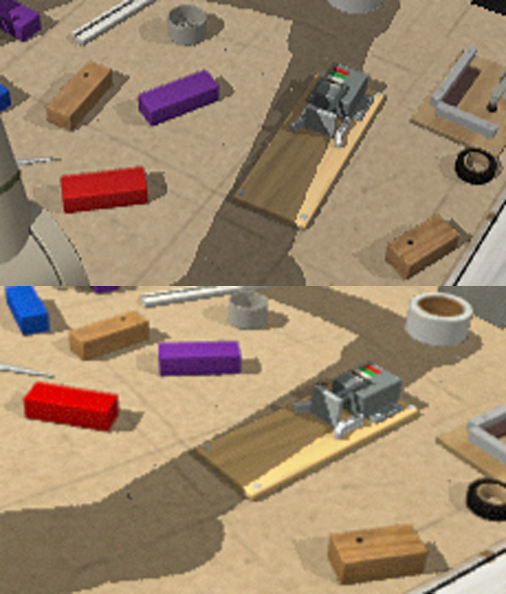

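View pics/wrist0.png

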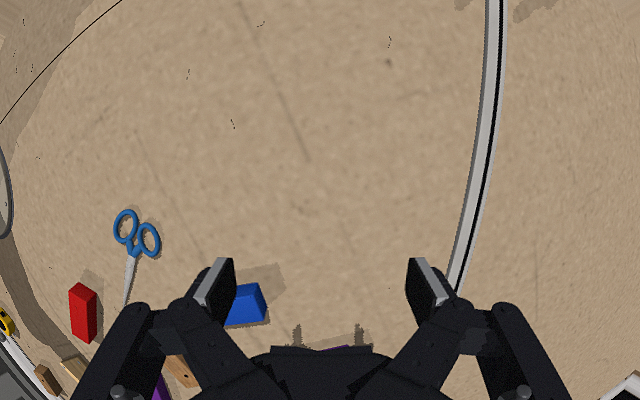

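```bash
python3 - <<'E'
from h import *
for n in ['scene','side']:
    c=imaging.calibration(n); im=cv2.imread(f'pics/{n}0.png'); hsv=cv2.cvtColor(im,cv2.COLOR_BGR2HSV)
    for nm,ctr in [('L',(.487,.298,.03)),('R',(.511,-.292,.03))]:
        u,v=proj(c,ctr).astype(int)
        w=hsv[v-32:v+32,u-40:u+40]
        # block hue/sat vs table
        m=((w[:,:,1]>105)&(w[:,:,0]<20)).astype(np.uint8)*255
        m=cv2.morphologyEx(m,cv2.MORPH_CLOSE,np.ones((3,3)));
        k,l,st,_=cv2.connectedComponentsWithStats(m); i=1+st[1:,4].argmax(); m=(l==i).astype(np.uint8)
        ct=max(cv2.findContours(m,0,2)[0],key=cv2.contourArea); h=cv2.convexHull(ct)
        for e in [2.,1.5,1]:
            a=cv2.approxPolyDP(h,e,True)[:,0]+[u-40,v-32]
            if len(a)>=6: break
        print(n,nm,st[i],'sat block/table',w[32,40],w[4,4])
        for p in a: print('  ',p,onz(c,p,0)[:2].round(3),onz(c,p,.036)[:2].round(3))
E
```

```text
scene L [ 24  20  30  31 508] sat block/table [ 16 118 153] [138 157  47]
   [280 182] [0.572 0.307] [0.542 0.282]
   [280 188] [0.546 0.288] [0.517 0.263]
   [263 208] [0.432 0.276] [0.406 0.252]
   [252 205] [0.422 0.318] [0.396 0.292]
   [251 198] [0.447 0.343] [0.421 0.317]
   [270 178] [0.569 0.351] [0.539 0.325]
scene R [ 24  22  34  29 554] sat block/table [ 15 120 157] [ 16  74 151]
   [429 248] [ 0.589 -0.286] [ 0.558 -0.294]
   [438 256] [ 0.574 -0.324] [ 0.544 -0.331]
   [436 263] [ 0.545 -0.33 ] [ 0.515 -0.337]
   [414 276] [ 0.46  -0.295] [ 0.433 -0.302]
   [405 267] [ 0.476 -0.256] [ 0.449 -0.265]
   [406 261] [ 0.499 -0.247] [ 0.471 -0.257]
side L [ 21  25  37  23 528] sat block/table [ 16 140 187] [ 19  85 212]
   [297 182] [0.571 0.327] [0.539 0.269]
   [296 189] [0.542 0.283] [0.512 0.227]
   [270 198] [0.434 0.274] [0.409 0.219]
   [262 193] [0.425 0.319] [0.401 0.262]
   [262 185] [0.45  0.372] [0.424 0.312]
   [291 176] [0.575 0.381] [0.543 0.32 ]
side R [ 19  24  46  28 982] sat block/table [ 17 140 190] [ 19  87 109]
   [423 283] [ 0.582 -0.304] [ 0.549 -0.328]
   [421 295] [ 0.547 -0.331] [ 0.516 -0.354]
   [389 300] [ 0.469 -0.303] [ 0.442 -0.327]
   [384 299] [ 0.461 -0.294] [ 0.435 -0.319]
   [379 289] [ 0.472 -0.262] [ 0.445 -0.288]
   [381 277] [ 0.505 -0.231] [ 0.476 -0.259]
   [416 273] [ 0.594 -0.268] [ 0.56  -0.294]
```

```bash
cat >> h.py <<'E'
from scipy.spatial.transform import Rotation as Ro
def plan(goal,yaw_deg):
    s=arm.get_state(); R=Ro.from_euler('xyz',s['ee_rot']); G=Ro.from_euler('xyz',[np.pi,0,np.radians(yaw_deg)])
    t=R.inv().apply(np.array(goal)-s['eef_pos']); a=np.degrees((R.inv()*G).as_rotvec())
    print('t',s['time'],'pos',np.round(s['eef_pos'],4),'rpy',np.degrees(s['ee_rot']).round(2),'F',np.round(s['contact_force'],1),'shift mm',(t*1000).round(1),'turn',a.round(2))
E
python3 - <<'E'
from h import *
plan([.478,.299,.231],5)
S=imaging.calibration('scene'); D=imaging.calibration('side')
bl=[(230+x/2.2,150+y/2.2) for x,y in [(233,200),(302,229),(385,95),(313,72)]]
for p in bl: print('bed scene',onz(S,p,.012).round(3)[:2])
bl=[(230+x/2.2,165+(y-286)/2.2) for x,y in [(195,452),(248,498),(416,408)]]
for p in bl: print('bed side',onz(D,p,.012).round(3)[:2])
for p in [(233,187),(242,175)][1:]: print('blue',onz(D,p,.03).round(3))
print('purple',onz(D,(320,197),.03).round(3),'red',onz(D,(262,219),.03).round(3))
E
```

```text
t 0.15 pos [0.2807 0.6681 0.2306] rpy [-1.7993e+02  1.0000e-02  1.5721e+02] F [-0.8  0.   0.6] shift mm [-324.8 -263.9   -0. ] turn [-1.0000e-02  9.0000e-02  1.5221e+02]
bed scene [ 0.437 -0.023]
bed scene [ 0.446 -0.135]
bed scene [ 0.763 -0.109]
bed scene [0.746 0.016]
bed side [ 0.441 -0.03 ]
bed side [ 0.447 -0.14 ]
bed side [ 0.765 -0.106]
blue [0.398 0.428 0.03 ]
purple [0.559 0.149 0.03 ] red [0.338 0.129 0.03 ]
```

>>> servo_tool([
  {"tx":-0.325,"ty":-0.264,"az":152,"gripper":0.085},
  {"tx":-0.325,"ty":-0.264,"az":152},
  {"tx":-0.325,"ty":-0.264,"az":152},
  {"tx":-0.325,"ty":-0.264,"az":152},
  {"tx":-0.325,"ty":-0.264,"az":152},
  {"tx":-0.325,"ty":-0.264,"az":152},
  {"tx":-0.325,"ty":-0.264,"az":152},
  {"tx":-0.325,"ty":-0.264,"az":152},
  {"tx":-0.325,"ty":-0.264,"az":152},
  {"tx":-0.325,"ty":-0.264,"az":152},
], newtons=60)

```text
invalid input
```

```bash
python3 - <<'E'
from h import *
plan([.478,.299,.20],5); print(arm.get_state()['q'])
E
```

```text
t 0.15 pos [0.2807 0.6681 0.2306] rpy [-1.7993e+02  1.0000e-02  1.5721e+02] F [-0.8  0.   0.6] shift mm [-324.8 -263.8   31. ] turn [-1.0000e-02  9.0000e-02  1.5221e+02]
[-1.24969531  0.5999576  -0.00254459  1.59993973  0.00181484  0.94287777
 -0.07979286]
```

>>> servo_tool([
  {"tx":-0.325,"ty":-0.264,"tz":0.03,"ax":0,"ay":0,"az":152,"gripper":0.085},
  {"tx":-0.325,"ty":-0.264,"tz":0.03,"ax":0,"ay":0,"az":152,"gripper":0.085},
  {"tx":-0.325,"ty":-0.264,"tz":0.03,"ax":0,"ay":0,"az":152,"gripper":0.085},
  {"tx":-0.325,"ty":-0.264,"tz":0.03,"ax":0,"ay":0,"az":152,"gripper":0.085},
  {"tx":-0.325,"ty":-0.264,"tz":0.03,"ax":0,"ay":0,"az":152,"gripper":0.085},
  {"tx":-0.325,"ty":-0.264,"tz":0.03,"ax":0,"ay":0,"az":152,"gripper":0.085},
  {"tx":-0.325,"ty":-0.264,"tz":0.03,"ax":0,"ay":0,"az":152,"gripper":0.085},
  {"tx":-0.325,"ty":-0.264,"tz":0.03,"ax":0,"ay":0,"az":152,"gripper":0.085},
  {"tx":-0.325,"ty":-0.264,"tz":0.03,"ax":0,"ay":0,"az":152,"gripper":0.085},
  {"tx":-0.325,"ty":-0.264,"tz":0.03,"ax":0,"ay":0,"az":152,"gripper":0.085},
], newtons=60)

```text
time: 0.98
eef_pos: [0.4773, 0.3001, 0.2015]
ee_rot: [3.141, -0.0, 1.488]
contact_force: [1.7, 0.8, -0.0]
opening: 0.995
grasp_force: 0.0
```

>>> servo_tool([
  {"tx":0,"ty":0,"tz":0,"ax":0,"ay":0,"az":71,"gripper":0.085},
  {"tx":0,"ty":0,"tz":0,"ax":0,"ay":0,"az":71,"gripper":0.085},
  {"tx":0,"ty":0,"tz":0,"ax":0,"ay":0,"az":71,"gripper":0.085},
  {"tx":0,"ty":0,"tz":0,"ax":0,"ay":0,"az":71,"gripper":0.085},
  {"tx":0,"ty":0,"tz":0,"ax":0,"ay":0,"az":71,"gripper":0.085},
  {"tx":0,"ty":0,"tz":0,"ax":0,"ay":0,"az":71,"gripper":0.085},
  {"tx":0,"ty":0,"tz":0,"ax":0,"ay":0,"az":71,"gripper":0.085},
  {"tx":0,"ty":0,"tz":0,"ax":0,"ay":0,"az":71,"gripper":0.085},
  {"tx":0,"ty":0,"tz":0,"ax":0,"ay":0,"az":71,"gripper":0.085},
  {"tx":0,"ty":0,"tz":0,"ax":0,"ay":0,"az":71,"gripper":0.085},
])

```text
time: 1.82
eef_pos: [0.4766, 0.3019, 0.2014]
ee_rot: [3.142, 0.0, 0.249]
contact_force: [-0.1, 0.2, -1.3]
opening: 0.998
grasp_force: 0.0
```

>>> servo_tool([
  {"tx":0,"ty":0,"tz":0,"ax":0,"ay":0,"az":7,"gripper":0.085},
  {"tx":0,"ty":0,"tz":0,"ax":0,"ay":0,"az":9.3,"gripper":0.085},
  {"tx":0,"ty":0,"tz":0,"ax":0,"ay":0,"az":9.3,"gripper":0.085},
  {"tx":0,"ty":0,"tz":0,"ax":0,"ay":0,"az":9.3,"gripper":0.085},
])

```text
time: 2.15
eef_pos: [0.4766, 0.302, 0.2013]
ee_rot: [3.141, 0.0, 0.094]
contact_force: [-1.0, -0.2, 0.2]
opening: 0.997
grasp_force: 0.0
```

```bash
python3 - <<'E'
from h import *
s=arm.get_state(); print(s['time'],s['eef_pos'],np.degrees(s['ee_rot']),s['q'])
c=imaging.calibration('wrist'); im=imaging.read_camera('wrist'); np.save('w1.npy',np.array([c['camera_matrix'],np.array(c['T'])[:3,:3]])); import pickle; pickle.dump(c,open('w1.pkl','wb'))
cv2.imwrite('pics/w1.png',im[:,:,::-1])
print(proj(c,s['eef_pos'],True))
E
```

```text
2.15 [0.47657778 0.30196595 0.20132555] [1.79976048e+02 1.04374993e-02 5.41181747e+00] [-1.16911944  0.54556713  0.75462698  2.03213972 -0.53629743  0.76855065
 -1.56445169]
[320.37475469 261.04532274]
```

View pics/w1.png

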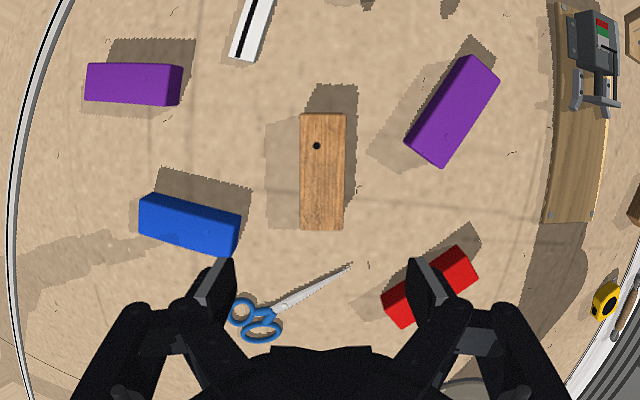

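The wrist view shows the long block centred at about (322,171), with top corners near (300,114) and (344,230). The fixture is at the right edge, with its housing at (595,60), and the scissor tip is at (350,265).

```bash
python3 - <<'E'
from h import *
import pickle
c=pickle.load(open('w1.pkl','rb')); im=cv2.imread('pics/w1.png'); hsv=cv2.cvtColor(im,cv2.COLOR_BGR2HSV)
w=hsv[90:250,260:400]; print(w[80,60],w[80,5],w[5,30])
m=((w[:,:,1]>105)&(w[:,:,0]<20)).astype(np.uint8)*255
m=cv2.morphologyEx(m,cv2.MORPH_CLOSE,np.ones((5,5)))
k,l,st,_=cv2.connectedComponentsWithStats(m); i=1+st[1:,4].argmax(); print(st[i])
ct=max(cv2.findContours((l==i).astype(np.uint8),0,1)[0],key=cv2.contourArea)[:,0]+[260,90]
P=np.array([onz(c,p,.036,True)[:2] for p in ct],np.float32)
r=cv2.minAreaRect(P); print('rect',r); print(cv2.boxPoints(r).round(4))
for p in [(300,114),(346,113),(343,230),(300,230)]: print(p,onz(c,p,.036,True)[:2].round(4))
print('scissor tip',onz(c,(350,265),.003,True).round(3))
E
```

```text
[ 15 117 178] [ 17  67 187] [ 16  67 199]
[  39   23   48  117 5208]
rect ((0.48640045523643494, 0.30157750844955444), (0.1233532503247261, 0.04636538773775101), 4.6371636390686035)
[[0.4231 0.3197]
 [0.4268 0.2735]
 [0.5497 0.2835]
 [0.546  0.3297]]
(300, 114) [0.5445 0.3286]
(346, 113) [0.5499 0.2836]
(343, 230) [0.4263 0.2726]
(300, 230) [0.4219 0.319 ]
scissor tip [0.365 0.254 0.003]
```

```bash
python3 - <<'E'
from h import *
plan([.4715,.3004,.003],4.64)
E
```

```text
t 2.2 pos [0.4766 0.3019 0.2014] rpy [1.7999e+02 1.0000e-02 5.4100e+00] F [ 0.5 -0.5 -0.2] shift mm [ -5.2   1.  198.4] turn [0.01 0.01 0.77]
```

>>> servo_tool([
  {"tx":-0.005,"ty":0.001,"tz":0.04,"ax":0,"ay":0,"az":0.8,"gripper":0.085},
  {"tx":-0.005,"ty":0.001,"tz":0.08,"ax":0,"ay":0,"az":0.8,"gripper":0.085},
  {"tx":-0.005,"ty":0.001,"tz":0.12,"ax":0,"ay":0,"az":0.8,"gripper":0.085},
  {"tx":-0.005,"ty":0.001,"tz":0.15,"ax":0,"ay":0,"az":0.8,"gripper":0.085},
  {"tx":-0.005,"ty":0.001,"tz":0.175,"ax":0,"ay":0,"az":0.8,"gripper":0.085},
  {"tx":-0.005,"ty":0.001,"tz":0.19,"ax":0,"ay":0,"az":0.8,"gripper":0.085},
  {"tx":-0.005,"ty":0.001,"tz":0.197,"ax":0,"ay":0,"az":0.8,"gripper":0.085},
  {"tx":-0.005,"ty":0.001,"tz":0.197,"ax":0,"ay":0,"az":0.8,"gripper":0.085},
  {"tx":-0.005,"ty":0.001,"tz":0.197,"ax":0,"ay":0,"az":0.8,"gripper":0.085},
])

```text
time: 2.95
eef_pos: [0.4722, 0.3003, 0.0049]
ee_rot: [-3.141, -0.0, 0.079]
contact_force: [-0.8, -0.1, 0.3]
opening: 0.996
grasp_force: 0.0
```

>>> servo_tool([
  {"tx":0,"ty":0,"tz":0,"ax":0,"ay":0,"az":0,"gripper":0.06},
  {"tx":0,"ty":0,"tz":0,"ax":0,"ay":0,"az":0,"gripper":0.05},
  {"tx":0,"ty":0,"tz":0,"ax":0,"ay":0,"az":0,"gripper":0.035},
  {"tx":0,"ty":0,"tz":0,"ax":0,"ay":0,"az":0,"gripper":0.035},
  {"tx":0,"ty":0,"tz":0,"ax":0,"ay":0,"az":0,"gripper":0.035},
  {"tx":0,"ty":0,"tz":0,"ax":0,"ay":0,"az":0,"gripper":0.035},
  {"tx":0,"ty":0,"tz":0,"ax":0,"ay":0,"az":0,"gripper":0.035},
], newtons=60)

```text
time: 3.53
eef_pos: [0.4721, 0.3009, 0.0057]
ee_rot: [-3.14, -0.001, 0.079]
contact_force: [-0.3, -0.4, 9.6]
opening: 0.541
grasp_force: 61.8
```

>>> servo_tool([
  {"tx":0,"ty":0,"tz":-0.02,"ax":0,"ay":0,"az":0,"gripper":0.035},
  {"tx":0,"ty":0,"tz":-0.055,"ax":0,"ay":0,"az":0,"gripper":0.035},
  {"tx":0,"ty":0.01,"tz":-0.095,"ax":0,"ay":0,"az":0,"gripper":0.035},
  {"tx":0,"ty":0.04,"tz":-0.12,"ax":0,"ay":0,"az":0,"gripper":0.035},
  {"tx":0.002,"ty":0.075,"tz":-0.14,"ax":0,"ay":0,"az":0,"gripper":0.035},
  {"tx":0.004,"ty":0.115,"tz":-0.15,"ax":0,"ay":0,"az":0,"gripper":0.035},
  {"tx":0.005,"ty":0.155,"tz":-0.15,"ax":0,"ay":0,"az":0,"gripper":0.035},
  {"tx":0.006,"ty":0.195,"tz":-0.15,"ax":0,"ay":0,"az":0,"gripper":0.035},
  {"tx":0.007,"ty":0.235,"tz":-0.15,"ax":0,"ay":0,"az":0,"gripper":0.035},
  {"tx":0.009,"ty":0.275,"tz":-0.15,"ax":0,"ay":0,"az":0,"gripper":0.035},
])

```text
time: 4.37
eef_pos: [0.5019, 0.0255, 0.1551]
ee_rot: [-3.141, -0.001, 0.079]
contact_force: [0.9, 0.5, -1.4]
opening: 0.539
grasp_force: 62.3
```

>>> servo_tool([
  {"tx":0,"ty":0.04,"tz":0,"ax":0,"ay":0,"az":0,"gripper":0.035},
  {"tx":0,"ty":0.075,"tz":0,"ax":0,"ay":0,"az":0,"gripper":0.035},
  {"tx":0,"ty":0.095,"tz":0,"ax":0,"ay":0,"az":0,"gripper":0.035},
  {"tx":0,"ty":0.105,"tz":0,"ax":0,"ay":0,"az":0,"gripper":0.035},
  {"tx":0,"ty":0.105,"tz":0,"ax":0,"ay":0,"az":0,"gripper":0.035},
  {"tx":0,"ty":0.105,"tz":0,"ax":0,"ay":0,"az":0,"gripper":0.035},
])

```text
time: 4.87
eef_pos: [0.5104, -0.077, 0.1546]
ee_rot: [-3.141, 0.0, 0.078]
contact_force: [0.6, 0.7, -1.0]
opening: 0.542
grasp_force: 62.2
```

```bash
python3 - <<'E'
from h import *
import pickle
plan([.511,-.077,.15],5)
c=imaging.calibration('wrist'); im=imaging.read_camera('wrist'); pickle.dump(c,open('w2.pkl','wb'))
cv2.imwrite('pics/w2.png',im[:,:,::-1]); print(arm.get_state()['q'],arm.get_state()['opening'])
E
```

```text
t 4.8667 pos [ 0.5104 -0.077   0.1546] rpy [-1.7995e+02  1.0000e-02  4.4800e+00] F [ 0.6  0.7 -1. ] shift mm [0.6 0.1 4.6] turn [-0.05  0.01 -0.52]
[-0.38197091  0.53353457  0.61240073  2.17233634 -0.55318971  0.59210305
 -0.85530179] 0.5383414954914082
```

View pics/w2.png

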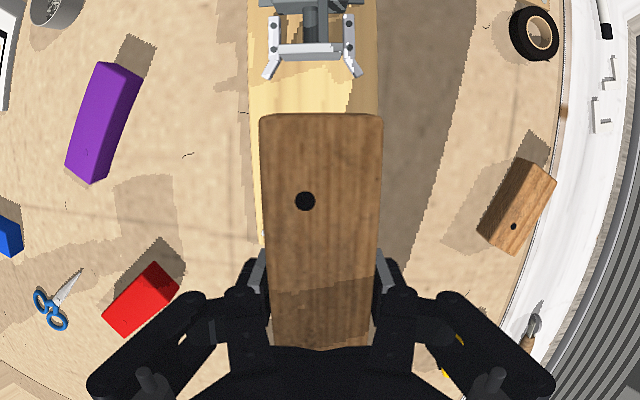

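The wrist view shows the held block from (260,115) to (382,345), with the rail flare tips at about (267,76) and (360,75) and the plate near (313,45). I'll zoom in there and locate the rails.

```bash
python3 - <<'E'
from h import *
im=cv2.imread('pics/w2.png'); cv2.imwrite('pics/w2z.png',cv2.resize(im[0:125,235:395],None,fx=4.5,fy=4.5,interpolation=2))
E
```

```text
(no output)
```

View pics/w2z.png

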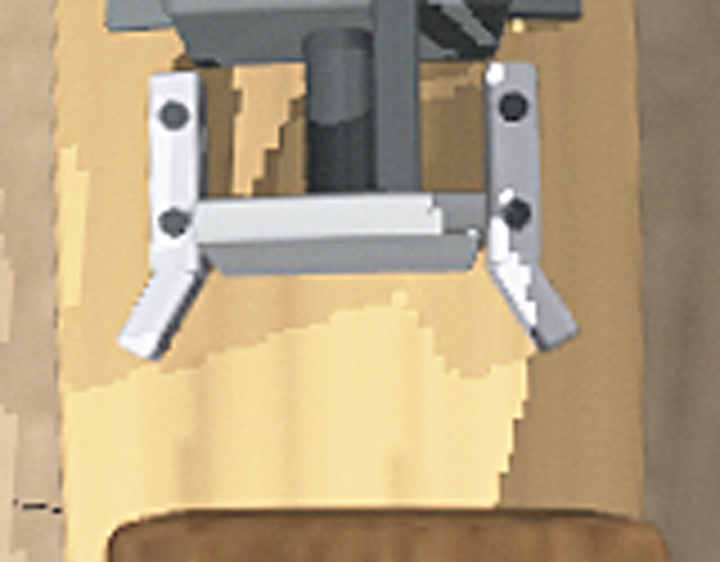

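```bash
python3 - <<'E'
from h import *
import pickle
c=pickle.load(open('w2.pkl','rb'))
f=lambda x,y,z: onz(c,(235+x/4.5-.5+.5/4.5,y/4.5-.5+.5/4.5),z,True)[:2]
def pr(n,a,b):
    m=(a+b)/2; d=a-b; print(n,a.round(4),b.round(4),'mid',m.round(4),'dist',np.linalg.norm(d).round(4),'normal yaw',np.degrees(np.arctan2(-d[0],d[1])).round(2))
    return m
pr('plate bottom',f(222,273,.012),f(472,270,.012))
pr('plate top',f(195,240,.059),f(478,233,.059))
s1=pr('screw far',f(173,115,.027),f(513,106,.027))
s2=pr('screw near',f(174,222,.027),f(515,213,.027))
pr('flare',f(150,358,.026),f(545,350,.026))
pr('rail inner far',f(200,74,.026),f(487,66,.026))
pr('rail inner corner',f(201,258,.026),f(491,250,.026))
b=[f(57,200,.012),f(64,480,.012),f(637,100,.012),f(641,450,.012)]
pr('bed',b[1],b[3]); print('bed dirs',[np.degrees(np.arctan2(*(p-q)[::-1])).round(2) for p,q in [(b[0],b[1]),(b[2],b[3]),(s1,s2)]])
# block top corners from held pose
top=.036+.1546-.0057
u=[(260,118),(382,118),(268,300),(376,300)]
p=[onz(c,x,top,True)[:2] for x in u]; pr('block front',p[0],p[1]); pr('block mid',p[2],p[3])
print('block yaw',[np.degrees(np.arctan2(*(p[i]-p[i+2])[::-1])).round(2) for i in (0,1)])
print(onz(c,(320,113.5),top,True))
E
```

```text
plate bottom [ 0.6286 -0.0344] [ 0.6327 -0.0845] mid [ 0.6307 -0.0595] dist 0.0502 normal yaw 4.71
plate top [ 0.6277 -0.0354] [ 0.6321 -0.0827] mid [ 0.6299 -0.0591] dist 0.0475 normal yaw 5.32
screw far [ 0.6584 -0.0242] [ 0.6645 -0.089 ] mid [ 0.6614 -0.0566] dist 0.0651 normal yaw 5.44
screw near [ 0.6364 -0.0263] [ 0.6427 -0.091 ] mid [ 0.6395 -0.0587] dist 0.065 normal yaw 5.51
flare [ 0.6093 -0.0235] [ 0.6162 -0.099 ] mid [ 0.6127 -0.0613] dist 0.0758 normal yaw 5.26
rail inner far [ 0.6674 -0.0286] [ 0.6727 -0.0835] mid [ 0.67  -0.056] dist 0.0552 normal yaw 5.52
rail inner corner [ 0.6295 -0.0319] [ 0.6349 -0.0871] mid [ 0.6322 -0.0595] dist 0.0554 normal yaw 5.63
bed [ 0.5844 -0.0047] [ 0.5992 -0.1219] mid [ 0.5918 -0.0633] dist 0.1182 normal yaw 7.23
bed dirs [np.float64(5.42), np.float64(5.22), np.float64(5.32)]
block front [ 0.5831 -0.0492] [ 0.5866 -0.0936] mid [ 0.5848 -0.0714] dist 0.0445 normal yaw 4.52
block mid [ 0.5047 -0.0539] [ 0.5085 -0.1023] mid [ 0.5066 -0.0781] dist 0.0485 normal yaw 4.48
block yaw [np.float64(3.43), np.float64(6.32)]
[ 0.58602604 -0.07096963  0.1849    ]
```

```bash
python3 - <<'E'
from h import *
plan([.5294,-.0685,.0195],5.35)
E
```

```text
t 4.9167 pos [ 0.5104 -0.0761  0.1544] rpy [-1.7994e+02  3.0000e-02  4.5700e+00] F [-0.6  1.8 -2.2] shift mm [ 19.6  -6.  134.9] turn [-0.06  0.03 -0.78]
```

>>> servo_tool([
  {"tx":0.0195,"ty":-0.0065,"tz":0.03,"ax":0,"ay":0,"az":-0.8,"gripper":0.035},
  {"tx":0.0195,"ty":-0.0065,"tz":0.06,"ax":0,"ay":0,"az":-0.8,"gripper":0.035},
  {"tx":0.0195,"ty":-0.0065,"tz":0.09,"ax":0,"ay":0,"az":-0.8,"gripper":0.035},
  {"tx":0.0195,"ty":-0.0065,"tz":0.115,"ax":0,"ay":0,"az":-0.8,"gripper":0.035},
  {"tx":0.0195,"ty":-0.0065,"tz":0.128,"ax":0,"ay":0,"az":-0.8,"gripper":0.035},
  {"tx":0.0195,"ty":-0.0065,"tz":0.134,"ax":0,"ay":0,"az":-0.8,"gripper":0.035},
  {"tx":0.0195,"ty":-0.0065,"tz":0.135,"ax":0,"ay":0,"az":-0.8,"gripper":0.035},
  {"tx":0.0195,"ty":-0.0065,"tz":0.135,"ax":0,"ay":0,"az":-0.8,"gripper":0.035},
  {"tx":0.0195,"ty":-0.0065,"tz":0.135,"ax":0,"ay":0,"az":-0.8,"gripper":0.035},
])

```text
time: 5.67
eef_pos: [0.5301, -0.0691, 0.0204]
ee_rot: [3.141, -0.001, 0.093]
contact_force: [-0.0, 0.1, -1.3]
opening: 0.541
grasp_force: 62.3
```

>>> servo_tool([
  {"tx":0,"ty":0,"tz":0.001,"ax":0,"ay":0,"az":0,"gripper":0.035},
  {"tx":0,"ty":0,"tz":0.0015,"ax":0,"ay":0,"az":0,"gripper":0.035},
  {"tx":0,"ty":0,"tz":0.002,"ax":0,"ay":0,"az":0,"gripper":0.035},
  {"tx":0,"ty":0,"tz":0.002,"ax":0,"ay":0,"az":0,"gripper":0.035},
])

```text
time: 6.0
eef_pos: [0.5297, -0.0697, 0.0178]
ee_rot: [3.142, -0.001, 0.092]
contact_force: [0.1, 0.8, -1.9]
opening: 0.538
grasp_force: 62.3
```

```bash
python3 - <<'E'
from h import *
import pickle
plan([.5294,-.0685,.0175],5.35)
c=imaging.calibration('wrist'); im=imaging.read_camera('wrist'); pickle.dump(c,open('w3.pkl','wb'))
d=imaging.read_camera('side')
cv2.imwrite('pics/w3full.png',im[:,:,::-1])
cv2.imwrite('pics/w3.png',np.hstack([cv2.resize(im[0:200,230:410],None,fx=2.2,fy=2.8,interpolation=2)[:,:,::-1],cv2.resize(d[180:280,310:450],(392,560),interpolation=2)[:,:,::-1]]))
plan([.5294,-.0685,.0175],5.35)
E
```

```text
t 6.0 pos [ 0.5297 -0.0697  0.0178] rpy [ 1.8e+02 -4.0e-02  5.3e+00] F [ 0.1  0.8 -1.9] shift mm [-0.2 -1.2  0.3] turn [ 0.   -0.04 -0.05]
t 6.1 pos [ 0.5296 -0.0697  0.0177] rpy [-1.80e+02 -2.00e-02  5.28e+00] F [-0.6 -0.2 -0.4] shift mm [-0.1 -1.2  0.2] turn [-0.   -0.02 -0.07]
```

View pics/w3.png

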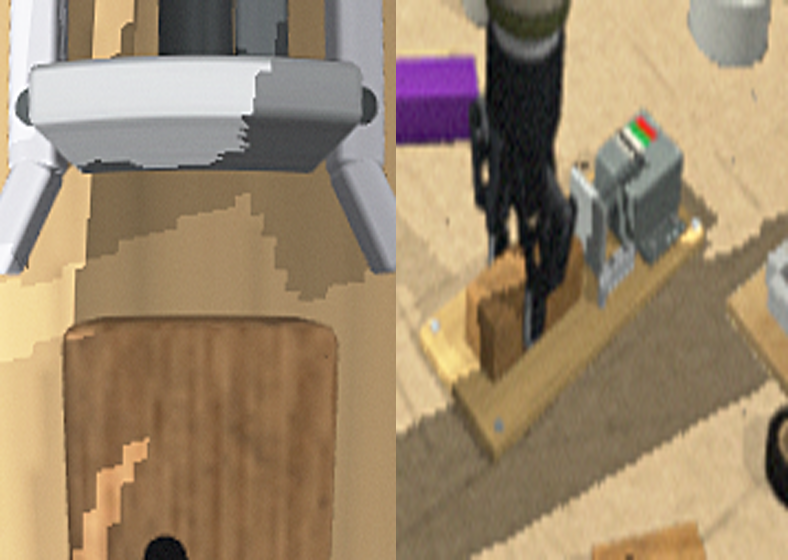

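The wrist half shows the block squarely aligned, about 1 mm right of the rail mid-line (200 against 196 in the crop). The side half shows it over the bed with the pointer and bands readable at (635,130). There is no bed contact yet, so I'll correct sideways and lower the block.

>>> servo_tool([
  {"tx":0,"ty":-0.001,"tz":0.0005,"ax":0,"ay":0,"az":0,"gripper":0.035},
  {"tx":0,"ty":-0.001,"tz":0.001,"ax":0,"ay":0,"az":0,"gripper":0.035},
  {"tx":0,"ty":-0.001,"tz":0.001,"ax":0,"ay":0,"az":0,"gripper":0.035},
])

```text
time: 6.35
eef_pos: [0.5296, -0.0697, 0.0176]
ee_rot: [3.141, -0.002, 0.091]
contact_force: [-3.3, -1.8, 15.0]
opening: 0.538
grasp_force: 64.1
```

>>> servo_tool([
  {"tx":0,"ty":0,"tz":0.0005,"ax":0,"ay":0,"az":0,"gripper":0.035},
  {"tx":0,"ty":0,"tz":0.0005,"ax":0,"ay":0,"az":0,"gripper":0.035},
  {"tx":0,"ty":0,"tz":0.0005,"ax":0,"ay":0,"az":0,"gripper":0.035},
])

```text
time: 6.6
eef_pos: [0.5297, -0.0697, 0.0176]
ee_rot: [3.141, -0.002, 0.091]
contact_force: [-4.5, -1.9, 22.7]
opening: 0.54
grasp_force: 65.1
```

>>> servo_tool([
  {"tx":0,"ty":0,"tz":-0.0012,"ax":0,"ay":0,"az":0,"gripper":0.035},
  {"tx":0,"ty":0,"tz":-0.0012,"ax":0,"ay":0,"az":0,"gripper":0.035},
  {"tx":0,"ty":0,"tz":-0.0012,"ax":0,"ay":0,"az":0,"gripper":0.035},
])

```text
time: 6.85
eef_pos: [0.5296, -0.0689, 0.0176]
ee_rot: [3.142, -0.001, 0.092]
contact_force: [-1.2, -0.0, 9.4]
opening: 0.542
grasp_force: 63.7
```

>>> servo_tool([
  {"tx":0.003,"ty":0,"tz":0,"ax":0,"ay":0,"az":0,"gripper":0.035},
  {"tx":0.006,"ty":0,"tz":0,"ax":0,"ay":0,"az":0,"gripper":0.035},
  {"tx":0.01,"ty":0,"tz":0,"ax":0,"ay":0,"az":0,"gripper":0.035},
  {"tx":0.014,"ty":0,"tz":0,"ax":0,"ay":0,"az":0,"gripper":0.035},
  {"tx":0.017,"ty":0,"tz":0,"ax":0,"ay":0,"az":0,"gripper":0.035},
  {"tx":0.02,"ty":0,"tz":0,"ax":0,"ay":0,"az":0,"gripper":0.035},
  {"tx":0.02,"ty":0,"tz":0,"ax":0,"ay":0,"az":0,"gripper":0.035},
  {"tx":0.02,"ty":0,"tz":0,"ax":0,"ay":0,"az":0,"gripper":0.035},
])

```text
time: 7.52
eef_pos: [0.547, -0.0672, 0.0176]
ee_rot: [-3.141, 0.003, 0.091]
contact_force: [-9.2, -0.4, 15.9]
opening: 0.545
grasp_force: 64.3
```

```bash
python3 - <<'E'
from h import *
plan([.5294,-.0685,.0175],5.35)
im=imaging.read_camera('wrist')
cv2.imwrite('pics/w4.png',cv2.resize(im[0:200,230:410],None,fx=2.8,fy=2.8,interpolation=2)[:,:,::-1])
E
```

```text
t 7.5167 pos [ 0.547  -0.0672  0.0176] rpy [-1.7994e+02  1.7000e-01  5.2300e+00] F [-9.2 -0.4 15.9] shift mm [-17.6  -0.3   0.2] turn [-0.06  0.17 -0.12]
```

View pics/w4.png

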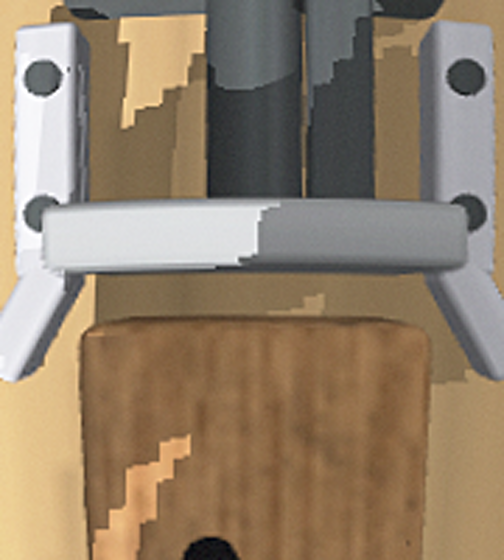

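The crop shows the block (80 to 430, mid 255) centred on the plate (42 to 468, mid 255), in the rail mouth and not yet touching. I'll ease the down-force and then push on.

>>> servo_tool([
  {"tx":0,"ty":0,"tz":-0.0008,"ax":0,"ay":0,"az":0,"gripper":0.035},
  {"tx":0.002,"ty":0,"tz":-0.0008,"ax":0,"ay":0,"az":0,"gripper":0.035},
  {"tx":0.005,"ty":0,"tz":-0.0008,"ax":0,"ay":0,"az":0,"gripper":0.035},
  {"tx":0.008,"ty":0,"tz":-0.0008,"ax":0,"ay":0,"az":0,"gripper":0.035},
  {"tx":0.011,"ty":0,"tz":-0.0008,"ax":0,"ay":0,"az":0,"gripper":0.035},
  {"tx":0.014,"ty":0,"tz":-0.0008,"ax":0,"ay":0,"az":0,"gripper":0.035},
  {"tx":0.016,"ty":0,"tz":-0.0008,"ax":0,"ay":0,"az":0,"gripper":0.035},
  {"tx":0.016,"ty":0,"tz":-0.0008,"ax":0,"ay":0,"az":0,"gripper":0.035},
])

```text
time: 8.23
eef_pos: [0.5646, -0.0654, 0.0177]
ee_rot: [-3.141, 0.002, 0.092]
contact_force: [-4.7, -0.3, 1.1]
opening: 0.538
grasp_force: 62.6
```

```bash
python3 - <<'E'
from h import *
plan([.6305-.0785*.9956+.022*.9956,-.0593-.0565*.0932,.0175],5.35)
s=arm.get_state(); u=np.array([.9956,.0932]); print('tcp along fixture mm',1000*(s['eef_pos'][:2]-[.6305,-.0593])@u,'front~+76.5')
E
```

```text
t 8.2333 pos [ 0.5646 -0.0654  0.0177] rpy [-1.7998e+02  1.1000e-01  5.3000e+00] F [-4.7 -0.3  1.1] shift mm [9.7 0.1 0.2] turn [-0.02  0.11 -0.05]
tcp along fixture mm -66.20719248876435 front~+76.5
```

>>> servo_tool([
  {"tx":0.003,"ty":0,"tz":0.0002,"ax":0,"ay":0,"az":0,"gripper":0.035},
  {"tx":0.006,"ty":0,"tz":0.0002,"ax":0,"ay":0,"az":0,"gripper":0.035},
  {"tx":0.009,"ty":0,"tz":0.0002,"ax":0,"ay":0,"az":0,"gripper":0.035},
  {"tx":0.011,"ty":0,"tz":0.0002,"ax":0,"ay":0,"az":0,"gripper":0.035},
  {"tx":0.012,"ty":0,"tz":0.0002,"ax":0,"ay":0,"az":0,"gripper":0.035},
  {"tx":0.012,"ty":0,"tz":0.0002,"ax":0,"ay":0,"az":0,"gripper":0.035},
  {"tx":0.012,"ty":0,"tz":0.0002,"ax":0,"ay":0,"az":0,"gripper":0.035},
])

```text
time: 8.82
eef_pos: [0.5722, -0.0645, 0.0177]
ee_rot: [-3.139, 0.008, 0.091]
contact_force: [-18.0, -0.8, 14.1]
opening: 0.548
grasp_force: 64.3
```

```bash
python3 - <<'E'
from h import *
s=arm.get_state(); u=np.array([.9956,.0932]); print(s['eef_pos'],'front',76.5+1000*(s['eef_pos'][:2]-[.6305,-.0593])@u,s['contact_force'],np.degrees(s['ee_rot']))
im=imaging.read_camera('wrist'); d=imaging.read_camera('side')
cv2.imwrite('pics/w5full.png',im[:,:,::-1]);cv2.imwrite('pics/d5full.png',d[:,:,::-1])
cv2.imwrite('pics/w5.png',np.hstack([cv2.resize(im[0:180,230:410],(400,400),interpolation=2)[:,:,::-1],cv2.resize(d[190:240,365:415],(400,400),interpolation=2)[:,:,::-1]]))
E
```

```text
[ 0.57223072 -0.06451638  0.0177026 ] front 18.00093558475512 [-18.04187547  -0.81285771  14.05148985] [-179.8722431     0.44269292    5.23895174]
```

View pics/w5.png

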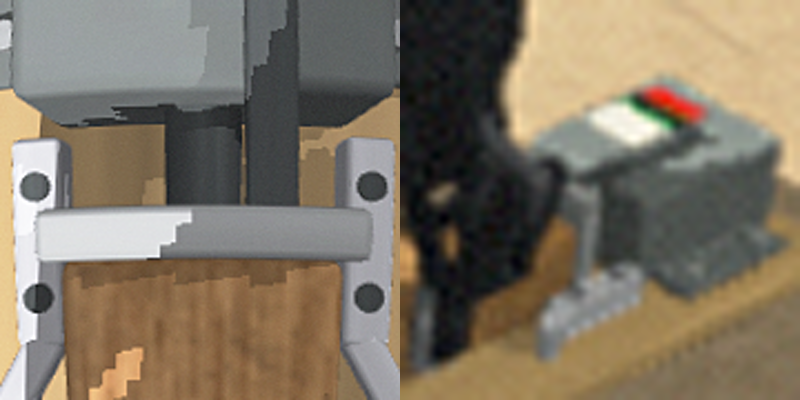

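The wrist crop shows the block square against the plate between the rails. The side crop shows the pointer entering the green at about (650,105), so travel is about 18 mm. The nose is pitched down slightly and presses on the bed, so I'll relieve that and push to mid-green.

>>> servo_tool([
  {"tx":0,"ty":0,"tz":-0.0002,"ax":0,"ay":0.2,"az":0,"gripper":0.035},
  {"tx":0,"ty":0,"tz":-0.0003,"ax":0,"ay":0.4,"az":0,"gripper":0.035},
  {"tx":0.001,"ty":0,"tz":-0.0003,"ax":0,"ay":0.4,"az":0,"gripper":0.035},
  {"tx":0.002,"ty":0,"tz":-0.0003,"ax":0,"ay":0.4,"az":0,"gripper":0.035},
  {"tx":0.002,"ty":0,"tz":-0.0003,"ax":0,"ay":0.4,"az":0,"gripper":0.035},
  {"tx":0.002,"ty":0,"tz":-0.0003,"ax":0,"ay":0.4,"az":0,"gripper":0.035},
])

```text
time: 9.42
eef_pos: [0.5737, -0.0644, 0.0177]
ee_rot: [-3.139, 0.002, 0.091]
contact_force: [-17.6, -2.7, 11.9]
opening: 0.54
grasp_force: 64.0
```

```bash
python3 - <<'E'
from h import *
s=arm.get_state(); u=np.array([.9956,.0932]); print(s['eef_pos'],'front',76.5+1000*(s['eef_pos'][:2]-[.6305,-.0593])@u,s['contact_force'],np.degrees(s['ee_rot']),s['wrist_torque'])
E
```

```text
[ 0.57370465 -0.06439765  0.01767087] front 19.47944584539247 [-17.62535246  -2.69625919  11.85659992] [-1.79865164e+02  1.02441022e-01  5.23269545e+00] [-0.61655092  3.51176635  0.15819672]
```

>>> servo_tool([
  {"tx":0,"ty":0,"tz":-0.0003,"ax":0,"ay":0,"az":0,"gripper":0.035},
  {"tx":0,"ty":0,"tz":-0.0005,"ax":0,"ay":0,"az":0,"gripper":0.035},
  {"tx":0.0005,"ty":0,"tz":-0.0005,"ax":0,"ay":0,"az":0,"gripper":0.035},
  {"tx":0.001,"ty":0,"tz":-0.0005,"ax":0,"ay":0,"az":0,"gripper":0.035},
  {"tx":0.001,"ty":0,"tz":-0.0005,"ax":0,"ay":0,"az":0,"gripper":0.035},
  {"tx":0.001,"ty":0,"tz":-0.0005,"ax":0,"ay":0,"az":0,"gripper":0.035},
])

```text
time: 9.92
eef_pos: [0.5759, -0.0642, 0.0177]
ee_rot: [-3.14, 0.0, 0.092]
contact_force: [-12.9, -2.4, 2.3]
opening: 0.538
grasp_force: 62.6
```

```bash
python3 - <<'E'
from h import *
s=arm.get_state(); u=np.array([.9956,.0932]); print(s['eef_pos'],'front',76.5+1000*(s['eef_pos'][:2]-[.6305,-.0593])@u,s['contact_force'],np.degrees(s['ee_rot']),s['qvel'].max() if hasattr(s['qvel'],'max') else max(s['qvel']))
E
```

```text
[ 0.57592878 -0.06423482  0.01773364] front 21.70896743010131 [-12.90991881  -2.37992217   2.32821189] [-1.79911218e+02  1.96099444e-02  5.25840782e+00] 0.0008445177142938909
```

```bash
python3 - <<'E'
from h import *
d=imaging.read_camera('side'); cv2.imwrite('pics/d6full.png',d[:,:,::-1])
for n in ['side0','d5full','d6full']:
    im=cv2.imread(f'pics/{n}.png'); h=cv2.cvtColor(im,cv2.COLOR_BGR2HSV)[190:225,375:420].astype(int); b=im[190:225,375:420].astype(int)
    H,S,V=h[...,0],h[...,1],h[...,2]
    ms={'W':(S<40)&(V>195),'G':(H>45)&(H<80)&(S>90),'R':((H<8)|(H>172))&(S>150)&(V>120)}
    print(n)
    g=np.full(H.shape,'.'); 
    for k,m in ms.items():
        ys,xs=np.nonzero(m); print(k,m.sum(),(xs.mean()+375).round(1) if len(xs) else None,(ys.mean()+190).round(1) if len(ys) else None); g[m]=k
    g[(V<60)&(g=='.')]='#'
    print('\n'.join(''.join(r) for r in g[5:20,8:40]))
E
```

```text
side0
W 15 389.1 212.3
G 12 396.5 203.5
R 9 398.8 202.2
................................
................................
................................
................................
................................
................................
.............RRR................
...........GG..RR...............
...........GGGG.RRR.............
.......#...W.GGGG.R.............
............WW.GG...............
.............WW.................
................................
................................
##..............................
d5full
W 28 392.7 205.0
G 8 393.6 206.2
R 11 398.4 202.2
................................
................................
................................
................................
................................
................................
.............RRR................
...........G.RRRR...............
.......WWWWGG...RRR.............
......WWWWWW.GG...R.............
......WWWWWWWW.GG...............
........WWWWWWW.................
..........WWW...................
................................
................................
d6full
W 29 392.7 205.0
G 11 394.7 204.5
R 9 398.7 202.3
................................
................................
................................
................................
................................
................................
.............RR.................
...........GG.RRR...............
.......WWWWGGG..RRR.............
......WWWWWW.GGG..R.............
......WWWWWWWW.GG...............
........WWWWWWW.................
.........WWWW...................
................................
................................
```

```bash
python3 - <<'E'
from h import *
s=arm.get_state(); print(s['time'],s['eef_pos'],s['contact_force'],s['grasp_force'])
print(job.finish_job())
E
```

```text
9.9667 [ 0.5759321  -0.06423326  0.01773541] [-13.05826965  -2.13557405   2.17695359] 62.618669271469116
the job is handed in; nothing more can be done
None
```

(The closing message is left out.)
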